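# Dress the jewellery stall

## Robot

A 7-joint arm with a two-finger parallel gripper is mounted at the origin on the work surface. World frame = base frame: x ahead of the robot, y to its left, z up, the work surface at z = 0. Lengths are in m, angles in degrees, forces in N, time in s.
With the tool pointing down it reaches from about 0.425 to 1.025 m from the base axis. Payload 9.4 kg.
Tool frame: the origin (TCP) lies on the centre line of the jaws, within the pads' length; the fingertips stand 22 mm ahead of it and the grasp point (between the pads) lies 3 mm ahead of it; z points along the fingers, y is the line along which they close (so a half turn about z gives the same grasp; the last joint's range is limited). The gripper opens to 93 mm and grips with 3 to 60 N. Pads are 15 mm wide; open, the fingers measure 128 mm over their backs; the gripper's body (75 mm by 188 mm) begins 65 mm behind the grasp point.
Start: joints at [66.652, 34.337, -0.143, 91.639, 0.103, 54.024, -4.572], TCP at [0.235, -0.686, 0.241] pointing down, gripper open.
Joint ranges: [-147.43, 147.43], [-19.82, 112.94], [-74.19, 73.91], [6.32, 146.72], [-59.91, 239.91], [6.04, 106.73], [-150.56, 150.56]. Speed limits (degrees/s): [127.2, 127.2, 172.46, 172.46, 180, 180, 180].

## Interface

Orientations are given as [roll, pitch, yaw] about the fixed x, y, z axes, in that order (R = Rz(yaw) Ry(pitch) Rx(roll)).
In Python, from plant import env gives the robot as it stands. The module is installed in compiled form; this text tells all that it offers.
- The arm moves only by the tool play_rows, never from a script. Its argument "rows" is a list of rows, each a list of 3 entries, a list of its own where there are three numbers: the finger opening in cm, from 0 to 9.3, then the shift along the world's x, y, z in cm, then the turn, a rotation vector about the world's x, y, z in rad. In form: [[fingers, [x, y, z], [wx, wy, wz]], ...]. A call has 1 to 10 rows; each row shifts and turns the commanded pose from where the row before left it; what a row does not reach is not made up. A row lasts 1/10 s, in which the tool goes at most 50 mm and 8.59 degrees, less where a joint would pass 70% of its speed; a pose out of reach is approached as far as the arm can. A call with a gripper value outside its range is refused whole. The fingers move at their own pace and stop on an object; "force" is the grip in N (left out, the last holds). Time passes only in rows, so rows that do not move let the fingers close. It gives the time, the measured TCP pose, the force, the opening and the grip force at its end, in the units of the state.
- env.observe(): the state, without advancing time (a new reading comes with each control period).
- env.get_image(name): name is "scene" or "top"; returns a dict with "pixels" (420x560x3 uint8, red, green, blue), "vfov" (degrees; the focal length in pixels is half the picture's height over the tangent of half this angle, whatever the lens; pixels are square), "cx", "cy" (the principal point, pixels), "cam_to_world" (4x4, takes a point from camera to world coordinates). Camera axes: x right, y down, z forward; pixel columns grow to the right and rows downward; lengths in m; the calibration is good to about 2 mm. A picture is of the moment at which its call begins. There is no depth.
- env.close_job(): hands the job in; it is judged then, once.
The state is a dict: "clock": time; "q": joint angles; "qvel": joint speeds; "joint_efforts": joint torques, N m; "tool_pos": TCP position; "tcp_rot": TCP orientation; "wrist_force": force on the tool from outside, world axes, zero at the start; "wrist_torque": the same for the moment, N m; "grip_width": finger opening in m; "grip_force": force on a finger pad.
Only numpy, scipy, OpenCV 4.12 (cv2) and the standard library are available. Lean on these libraries where they do the work, as an engineer would, in place of code of your own. Each camera call takes 0.05 s, during which the arm holds its last target. There are 200 camera calls.

## Task

Dress the stall: put the wooden ring seat flat on the middle of the rough stone plinth and rest the polished stone ball in it, and stand the T-bar bracelet stand midway between the plinth and the card easel, with its bar lying along the line from one to the other. Then stand the tall ring post straight behind the T-bar (the side away from the robot, square to the bar) and the short ring post straight in front of it (the robot's side), each 9 cm from it, centre to centre. Everything ends upright, let go and still; leave the closed jewel box where it is.

Things in the scene. Friction and masses are not known exactly. Their poses are not given: they have to be found in the camera images.
- stone: Rough brown stone plinth, fixed, about 130 mm across at its rough lower ledges (27 mm high), with a flat top 104 (x) x 100 (y) mm at 35 mm height. Origin: centre of its underside. Its x axis points away from the robot (within about 10 degrees); its y axis runs along the line through the card easel's origin. The easel stands 280 mm from it, on its left or its right.
- easel: Small wooden card easel, fixed: a base 70 (x) x 80 (y) x 10 mm with a leaning blank pale card 76 mm wide that reaches 105 mm high. Origin: centre of its base's underside; axes parallel to the plinth's.
- ring_seat: Small dark wooden ring, the seat for the ball: outer diameter 48 mm, hole 32 mm, 16 mm high, loose, lying flat on the table at the start. Origin: centre of its underside, z up.
- ball: Polished dark grey stone ball, 52 mm diameter, about 0.19 kg, loose, with a ground flat 20 mm across underneath on which it stands at the start. Origin: centre of that flat, z up at the start; the ball's centre is 24 mm above it.
- ball_center (a point): Centre of the polished ball; 24 mm above the table at the start. Resting in the ring seat it is about 36.5 mm above the seat's underside.
- tbar: T-bar bracelet stand in pale wood, loose: round foot 56 mm diameter and 12 mm high, a thin stem 14 mm thick, and on top a level round bar 26 mm thick and 90 mm long, its axis 80 mm above the table (top at 93 mm). Origin: centre of the foot's underside, z up; the bar lies along its y axis.
- tall_post: Tall ring post in pale wood, loose: round foot 48 mm diameter and 11 mm high, with an upright straight round-tipped shaft 22 mm thick; 100 mm high in all. Origin: centre of the foot's underside, z up.
- short_post: Short ring post in pale wood, squat: round foot 56 mm diameter and 11 mm high, with an upright straight round-tipped shaft 28 mm thick (straight up to 46 mm); 60 mm high in all. Origin: centre of the foot's underside, z up.
- jewel_box: Closed dark wooden jewel box, 70 x 70 x 39 mm, loose, a bystander. Origin: centre of its underside.

How it is judged:
By the outcome, as a careful person would: the job done as asked, in the order asked, and still so for the second after the job is handed in, with the robot touching nothing.
It also fails if it takes over 128 s, if anything falls off the work surface, if the arm or the gripper's body presses on something with over 40 N, if the wrist force passes 120 N, or if a joint passes its speed limit or range.

## Working session

There is one attempt and no reset: what is moved stays moved. The work goes in short steps, Python scripts to look and compute and a tool call to move; the robot and the scene stay as the last step left them, time stands still between calls to the robot, and variables do not carry over. Pictures are saved under pics/ and viewed, at most 14 in all, crops included, and the job is handed in when it is done.

Besides the shell and the picture viewer there is one more tool, called as name(argument=value, ...) on one line, values as JSON. play_rows: Moves the arm, as the interface text tells. Its arguments: {"type":"object","properties":{"rows":{"type":"array"},"force":{"type":"number"}},"required":["rows"]}

```bash
mkdir -p pics
cat > h.py <<'E'
import numpy as np, cv2
from plant import env
def grab(name,fn):
    d=env.get_image(name); cv2.imwrite('pics/'+fn+'.png',d['pixels'][:,:,::-1]); np.save('pics/'+fn+'.npy',d,allow_pickle=True); return d
def load(fn): return np.load('pics/'+fn+'.npy',allow_pickle=True).item()
def ray(d,u,v):
    f=d['pixels'].shape[0]/2/np.tan(np.radians(d['vfov'])/2)
    T=np.array(d['cam_to_world']); r=T[:3,:3]@np.array([(u-d['cx'])/f,(v-d['cy'])/f,1]); return T[:3,3],r
def plane(d,u,v,z):
    o,r=ray(d,u,v); return o+r*(z-o[2])/r[2]
def proj(d,p):
    f=d['pixels'].shape[0]/2/np.tan(np.radians(d['vfov'])/2)
    T=np.array(d['cam_to_world']); c=T[:3,:3].T@(np.array(p)-T[:3,3]); return np.array([d['cx']+f*c[0]/c[2],d['cy']+f*c[1]/c[2]])
E
python3 - <<'E'
from h import *
for n in('scene','top'):
    d=grab(n,n+'0'); print(n,d['vfov'],d['cx'],d['cy'],np.round(d['cam_to_world'],3).tolist(),d.keys())
print(env.observe())
E
```

```text
scene 54.14797141644279 286.3915461806099 220.50311265733248 [[0.178, 0.791, -0.586, 1.005], [0.984, -0.146, 0.103, -0.074], [-0.004, -0.595, -0.804, 0.738], [0.0, 0.0, 0.0, 1.0]] dict_keys(['pixels', 'vfov', 'cx', 'cy', 'cam_to_world'])
top 47.04702939388731 273.27391432919967 215.3937380904512 [[-0.029, -0.993, 0.117, 0.382], [-1.0, 0.029, -0.003, 0.009], [-0.001, -0.117, -0.993, 1.238], [0.0, 0.0, 0.0, 1.0]] dict_keys(['pixels', 'vfov', 'cx', 'cy', 'cam_to_world'])
{'clock': 0.1, 'q': array([66.65073751, 34.38019824, -0.14758186, 91.67549074,  0.10397909,
       54.02215981, -4.57051082]), 'qvel': array([ 0.05373002, -0.19441121,  0.00564246,  0.06151127, -0.0478412 ,
       -0.02256294,  0.01497697]), 'joint_efforts': array([ 4.46952283e-03, -7.66557527e+01,  1.50186338e+00, -2.52937657e+01,
       -5.23240271e-02,  1.35777952e-02,  1.87082946e-05]), 'tool_pos': array([ 0.23537341, -0.68531533,  0.23984782]), 'tcp_rot': array([-1.79922589e+02,  6.91537423e-03,  1.89617555e+01]), 'wrist_force': array([-0.19910962,  0.72544227, -1.07752645]), 'wrist_torque': array([0.09195622, 0.02936725, 0.00289463]), 'grip_force': 0.0, 'grip_width': 0.09322350441359448}
```

View pics/scene0.png

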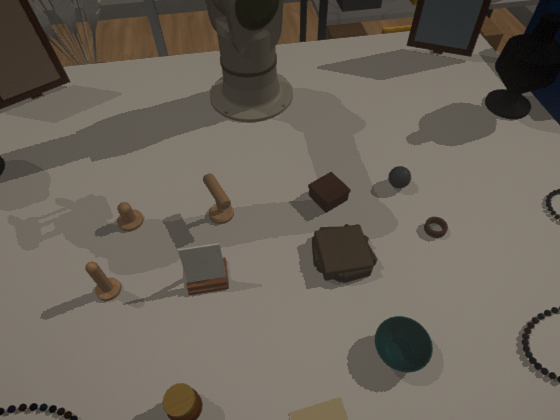

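View pics/top0.png

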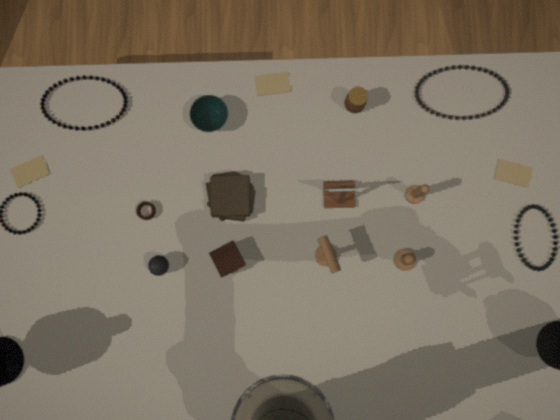

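Scene view (from in front, looking back): short post (128,215), tall post (103,283), T-bar (220,205), easel (207,270), box (329,192), plinth (343,252), ball (400,177), seat (436,227). Top view: seat (147,210), ball (158,265), box (228,258), plinth (231,195), easel (340,192), T-bar (326,253), tall post (415,193), short post (405,259). I'll take enlarged crops.

Run:
```python
from h import *
d=load('top0'); c=d['pixels'][165:285,125:445,::-1]
cv2.imwrite('pics/tcrop.png',np.clip(cv2.resize(c,None,fx=2.5,fy=2.5,interpolation=cv2.INTER_CUBIC)*1.3,0,255))
d=load('scene0'); c=d['pixels'][155:310,75:460,::-1]
cv2.imwrite('pics/scrop.png',np.clip(cv2.resize(c,None,fx=2,fy=2,interpolation=cv2.INTER_CUBIC)*1.3,0,255))
```

```text
[ WARN:0@0.358] global loadsave.cpp:1063 imwrite_ Unsupported depth image for selected encoder is fallbacked to CV_8U.
```

View pics/tcrop.png

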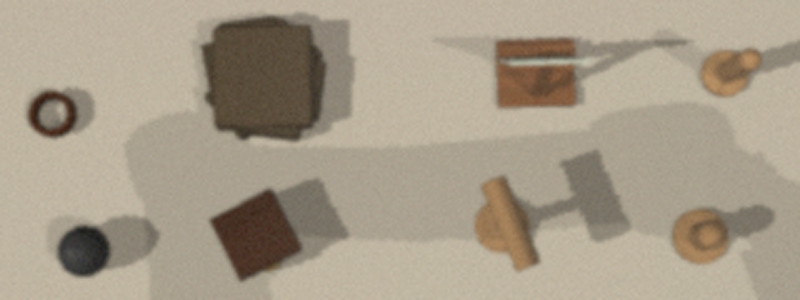

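View pics/scrop.png

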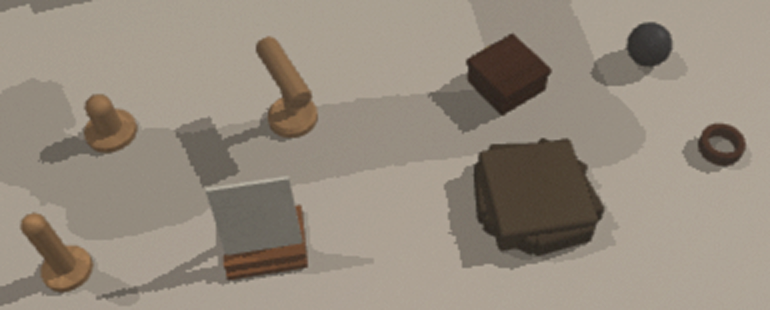

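Top crop: plinth top corners about crop (215,27),(309,25),(311,130),(218,128); easel base (497,40)–(576,107); all feet and the seat clear of occlusion. Now masks.

```bash
cat > seg.py <<'E'
from h import *
def masks(d):
    im=cv2.bilateralFilter(d['pixels'],5,25,3); hsv=cv2.cvtColor(im,cv2.COLOR_RGB2HSV)
    S=hsv[...,1]; V=hsv[...,2]
    return im,S,V
def comps(m,lo=60,hi=6000):
    cs,_=cv2.findContours(m.astype(np.uint8),cv2.RETR_EXTERNAL,cv2.CHAIN_APPROX_NONE)
    return [c for c in cs if lo<cv2.contourArea(c)<hi]
E
python3 - <<'E'
from seg import *
pts={'top':dict(seat=(139,210),ball=(158,265),box=(228,258),plinth=(231,195),ledge=(253,198),easel=(345,203),tb=(328,256),foot=(318,256),post=(405,259),table=(280,180),shadow=(280,240)),
'scene':dict(seat=(430,233),ball=(400,177),box=(329,187),plinth=(343,245),easel=(207,285),tb=(215,190),foot=(221,215),post=(128,220),table=(280,150),shadow=(260,215))}
for n in pts:
    d=load(n+'0'); im,S,V=masks(d)
    for k,(u,v) in pts[n].items(): print(n,k,im[v,u],S[v,u],V[v,u])
    for nm,m in(('dark',V<(95 if n=='top' else 85)),('sat',S>85)):
        for c in comps(m,80):
            x,y,w,h=cv2.boundingRect(c)
            if 130<y+h/2<300: 
                r=cv2.minAreaRect(c); print(n,nm,(x,y,w,h),cv2.contourArea(c),np.round(r[0],1),np.round(r[1],1),round(r[2],1))
E
```

```text
top seat [47 31 21] 141 47
top ball [46 45 44] 11 46
top box [58 40 30] 123 58
top plinth [69 59 46] 85 69
top ledge [58 51 41] 75 58
top easel [98 68 47] 133 98
top tb [125  99  70] 112 125
top foot [118  92  65] 115 118
top post [118  92  65] 115 118
top table [148 139 125] 40 148
top shadow [132 125 111] 41 132
top dark (148, 255, 22, 21) 323.0 [158.3 264.8] [20.  20.8] 56.3
top dark (516, 241, 42, 30) 249.5 [538.8 257.3] [26.6 42. ] 79.0
top dark (209, 239, 51, 38) 1074.0 [234.8 254.9] [29.4 45.3] 61.4
top dark (326, 237, 14, 33) 94.5 [334.8 252.3] [34.2  6.9] 69.0
top dark (353, 229, 19, 24) 212.0 [361.4 241.3] [25.  12.1] 63.4
top dark (514, 204, 39, 24) 191.0 [531.6 214.2] [20.  38.8] 80.0
top dark (136, 201, 20, 19) 268.5 [145.5 210. ] [18. 19.] 90.0
top dark (334, 192, 22, 12) 131.5 [344.5 197.5] [11. 21.] 90.0
top dark (0, 192, 42, 43) 1369.0 [ 20.5 213. ] [42. 41.] 90.0
top dark (324, 181, 31, 8) 120.0 [339.  184.5] [ 7. 30.] 90.0
top dark (206, 172, 50, 49) 1967.5 [230.5 196. ] [48. 49.] 90.0
top sat (394, 249, 22, 21) 337.5 [404.5 259. ] [20. 21.] 90.0
top sat (210, 242,
[... 1259 characters left out ...]
6, 68, 72) 897.5 [196.2 217.5] [49.1 70.1] 46.2
scene dark (290, 172, 61, 49) 1453.5 [320.2 196.9] [33.7 58.1] 57.5
scene dark (388, 166, 23, 26) 386.5 [399.4 177.1] [21.6 22.7] 56.3
scene dark (0, 156, 43, 27) 612.0 [ 21. 169.] [42. 26.] 0.0
scene sat (86, 262, 35, 39) 670.0 [ 99.6 282.1] [43.5 25.5] 39.0
scene sat (187, 258, 42, 37) 476.5 [206.5 276.3] [30.6 42.6] 80.5
scene sat (324, 226, 38, 37) 698.0 [342.9 244.5] [35.3 37.4] 86.8
scene sat (425, 217, 22, 17) 266.0 [435.5 225. ] [16. 21.] 90.0
scene sat (117, 202, 27, 29) 503.5 [130.2 216.4] [25.8 28.1] 3.8
scene sat (203, 174, 31, 50) 744.5 [218.4 197.9] [51.1 24.2] 80.5
scene sat (309, 172, 41, 40) 824.0 [330.4 189.8] [33.4 31.4] 55.2
```

```bash
cat >> seg.py <<'E'
from scipy.optimize import least_squares
def circ(d,cpts,z,r=None,excl=None):
    P=np.array([plane(d,u,v,z)[:2] for u,v in cpts]); 
    f=lambda p:(np.hypot(*(P-p[:2]).T)-p[2])
    s=least_squares(f,[*P.mean(0),.025],loss='soft_l1',f_scale=.0015)
    return s.x,np.median(abs(s.fun))
def tri(d1,p1,d2,p2):
    o1,r1=ray(d1,*p1);o2,r2=ray(d2,*p2)
    s=np.linalg.lstsq(np.c_[r1,-r2],o2-o1,rcond=None)[0]; a=o1+s[0]*r1;b=o2+s[1]*r2
    return (a+b)/2,np.linalg.norm(a-b)
def cont(m,p):
    return max([c for c in comps(m,40) if cv2.pointPolygonTest(c,p,True)>-6],key=cv2.contourArea)[:,0]
E
python3 - <<'E'
from seg import *
D={n:load(n+'0') for n in('top','scene')}; M={n:masks(D[n]) for n in D}
q={}
for n,tv in(('top',95),('scene',75)):
    im,S,V=M[n]; P=dict(top=dict(seat=(146,210),ball=(158,265),short=(405,259),tall=(415,193)),scene=dict(seat=(436,227),ball=(400,177),short=(128,217),tall=(105,287)))[n]
    for k in P:
        m=(V<tv) if k in('seat','ball') else S>78
        c=cont(m,P[k])
        z={'seat':.008,'ball':.024,'short':.007,'tall':.007}[k]
        x,e=circ(D[n],c,z); q[n,k]=cv2.minEnclosingCircle(c)[0] if k in('seat','ball') else None
        print(n,k,np.round(x*1000,1),round(e*1000,1),len(c))
for k in('seat','ball'): print(k,tri(D['top'],q['top',k],D['scene'],q['scene',k]))
im,S,V=M['top']
# plinth
g=cv2.GaussianBlur(V,(3,3),0)
m=np.zeros_like(V,bool); m[165:230,195:265]=(V>=63)[165:230,195:265]&(V<85)[165:230,195:265]
m=cv2.morphologyEx(m.astype(np.uint8),cv2.MORPH_OPEN,np.ones((5,5)))
c=max(comps(m),key=cv2.contourArea); r=cv2.minAreaRect(c); b=cv2.boxPoints(r); print('plinth',r,[np.round(plane(D['top'],*p,.035)[:2],4).tolist() for p in b])
m=np.zeros_like(V,np.uint8); m[170:215,315:365]=(S>85)[170:215,315:365]; 
p=np.argwhere(m)[:,::-1].astype(np.float32); r=cv2.minAreaRect(p); b=cv2.boxPoints(r);print('easel',r,[np.round(plane(D['top'],*p,.01)[:2],4).tolist() for p in b])
for n,p in(('top',(145,197)),('top',(230,196)),('top',(339.5,194.5))): print(plane(D[n],*p,.03))
print('bar top-view pts',[np.round(plane(D['top'],*p,.08),4).tolist() for p in((323,238.5),(335.5,271))])
c=cont(M['top'][1]>85,(226,259)); r=cv2.minAreaRect(c); print('box',r,plane(D['top'],*r[0],.039))
E
```

```text
top seat [549.4 333.   24. ] 0.6 53
top ball [408.  297.2  25.4] 0.6 58
top short [ 404.4 -324.5   26.9] 0.6 62
top tall [ 572.3 -362.9   24.9] 2.4 61
scene seat [549.  334.8  26.1] 1.6 61
scene ball [407.2 299.5  29.7] 3.4 61
scene short [ 402.7 -324.1   32.1] 5.0 80
scene tall [ 559.8 -367.5   36. ] 10.3 102
seat (array([0.54897224, 0.33456761, 0.00585913]), np.float64(0.0018334535815317174))
ball (array([0.40744823, 0.29828922, 0.02381487]), np.float64(0.0023226781879740737))
plinth ((229.5, 194.5), (39.0, 39.0), 90.0) [[0.6307, 0.1633], [0.6278, 0.0644], [0.5282, 0.0667], [0.5311, 0.1647]]
easel ((339.0, 194.0), (26.0, 30.0), 90.0) [[0.6114, -0.1279], [0.6092, -0.2054], [0.5414, -0.2021], [0.5437, -0.1251]]
[0.57989442 0.32935012 0.03      ]
[0.57613668 0.11400073 0.03      ]
[ 0.57183718 -0.16352073  0.03      ]
bar top-view pts [[0.4582, -0.1119, 0.08], [0.3798, -0.1385, 0.08]]
box ((227.40000915527344, 259.3000183105469), (28.621667861938477, 27.280027389526367), 63.43495178222656) [0.41627838 0.12263732 0.039     ]
```

```bash
cat > m2.py <<'E'
from seg import *
def fixr(d,c,z,r):
    P=np.array([plane(d,u,v,z)[:2] for u,v in c]); s=least_squares(lambda p:np.hypot(*(P-p).T)-r,P.mean(0),loss='soft_l1',f_scale=.001); return np.round(s.x*1000,1),round(float(np.median(abs(s.fun)))*1000,2),len(P)
def edge(d,p0,p1,nrm,z,n=25,L=5):
    # sub-pixel edge along segment p0-p1: strongest grey gradient along nrm
    g=cv2.GaussianBlur(d['pixels'],(0,0),1).astype(np.float32).sum(2); nrm=np.array(nrm,float); out=[]
    t=np.arange(-L,L+.01,.25)
    for a in np.linspace(.12,.88,n):
        c=np.array(p0)*(1-a)+np.array(p1)*a; q=(c+t[:,None]*nrm).astype(np.float32)
        v=cv2.remap(g,q[None,:,0],q[None,:,1],cv2.INTER_LINEAR)[0]; k=np.argmax(abs(np.gradient(v))); out.append(plane(d,*q[k],z)[:2])
    out=np.array(out); vx,vy,x,y=cv2.fitLine(out.astype(np.float32),cv2.DIST_HUBER,0,.001,.001).ravel(); return np.array([x,y]),np.degrees(np.arctan2(vy,vx)),np.round(out.std(0)*1000,1)
E
python3 - <<'E'
from m2 import *
D={n:load(n+'0') for n in('top','scene')}; M={n:masks(D[n]) for n in D}
c=cont(M['top'][1]>78,(415,193)); print('tall top',fixr(D['top'],c[(c[:,0]<414)|(c[:,1]>196)],.008,.0235))
c=cont(M['scene'][1]>78,(105,287)); print('tall scene',fixr(D['scene'],c[(c[:,1]>290)],.004,.0235))
c=cont(M['scene'][1]>78,(128,217)); print('short scene',fixr(D['scene'],c[(c[:,1]>218)],.004,.0275))
c=cont(M['top'][1]>78,(325,255)); print('tbar top',fixr(D['top'],c[(c[:,0]<321)&(c[:,1]>245)&(c[:,1]<266)],.009,.0275))
c=cont(M['scene'][1]>78,(218,198)); print('tbar scene',fixr(D['scene'],c[(c[:,1]>210)],.004,.0275))
T=D['top']
for nm,a in dict(barL=((318,241),(330,273),(-1,.37)),barR=((327,237),(339,269),(1,-.37))).items(): print(nm,*edge(T,*a,.08,L=3))
for nm,a in dict(pl_far=((211,175.5),(249,175),(0,1)),pl_near=((212,217),(249,217),(0,1)),pl_l=((211,176),(212,216),(1,0)),pl_r=((248.5,175),(249.5,216),(1,0))).items(): print(nm,*edge(T,*a,.035,L=2.5))
for nm,a in dict(e_far=((324,181),(355,181),(0,1)),e_near=((324,208),(355,208),(0,1)),e_l=((324,193),(324,207),(1,0)),e_r=((355.5,193),(355.5,207),(1,0))).items(): print(nm,*edge(T,*a,.01,L=2.5))
S=D['scene']
# plinth top in scene crop corners (480,150),(571,140),(598,213),(497,238) -> /2+(75,155)
C=np.array([(480,150),(571,140),(598,213),(497,238)])/2+np.array([75,155])
for i in range(4):
    a,b=C[i],C[(i+1)%4]; t=(b-a)/np.linalg.norm(b-a); print('scene plinth',i,*edge(S,a,b,(-t[1],t[0]),.035,L=3))
E
```

```text
tall top (array([ 571., -360.]), 0.66, 35)
tall scene (array([ 573.4, -357.8]), 0.3, 30)
short scene (array([ 406.5, -322.5]), 0.6, 36)
tbar top (array([ 421.5, -124.5]), 0.29, 20)
tbar scene (array([ 423.6, -122. ]), 0.5, 37)
barL [ 0.41274402 -0.11564437] 13.0027075 [17.7  7.2]
barR [ 0.42185324 -0.14062963] 15.623817 [17.7  6.1]
pl_far [0.63511074 0.1179421 ] 89.08356 [ 1.7 22. ]
pl_near [0.5162104 0.1110703] 88.32049 [ 2.1 21.2]
pl_l [0.5736847  0.16613239] -0.75719494 [23.3  1.8]
pl_r [0.5747816 0.0606859] 0.17074119 [23.9  4. ]
e_far [ 0.61383677 -0.17626853] -88.20744 [ 0.9 18.3]
e_near [ 0.5418258  -0.16639127] 88.31934 [ 0.5 18.2]
e_l [ 0.56098497 -0.12389909] -2.3681748 [8.3 0.7]
e_r [ 0.5608058  -0.20861687] 17.963774 [8.4 2.8]
scene plinth 0 [0.525988   0.11783411] 85.26817 [ 2.2 22.1]
scene plinth 1 [0.5743542  0.16942751] 7.102242 [20.3  2.8]
scene plinth 2 [0.6302958  0.11477878] -89.64259 [ 0.8 23.8]
scene plinth 3 [0.5883687  0.06894919] 0.0034026923 [23.9  1.7]
```

Positions (x,y mm): seat (549,334), ball (407.5,298), T-bar (422.5,-123), tall (572,-359), short (404.5,-323.5), plinth (578,116.5), easel (577,-163.5); spacing 280 mm agrees, yaw about 0. Moving to the seat.

play_rows(rows=[[9.3, [4, 3, 0], [0, 0, 0.138]], [9.3, [4, 3, 0], [0, 0, 0.138]], [9.3, [4, 3, 0], [0, 0, 0.138]], [9.3, [4, 3, 0], [0, 0, 0.138]], [9.3, [4, 3, 0], [0, 0, 0.138]], [9.3, [4, 3, 0], [0, 0, 0.138]], [9.3, [0.4, 4.6, 0], [0, 0, 0.138]], [9.3, [0.4, 4.6, 0], [0, 0, 0.138]], [9.3, [0.4, 4.6, 0], [0, 0, 0.136]], [9.3, [0.4, 4.6, 0], [0, 0, 0]]], force=20)

```text
clock: 1.1
tool_pos: [0.4911, -0.3199, 0.2403]
tcp_rot: [-180.0, -0.0, 90.3]
wrist_force: [0.4, 0.8, -0.5]
grip_width: 0.0926
grip_force: 0.0
```

play_rows(rows=[[9.3, [0.4, 4.6, 0], [0, 0, 0]], [9.3, [0.4, 4.6, 0], [0, 0, 0]], [9.3, [0.4, 4.6, 0], [0, 0, 0]], [9.3, [0.4, 4.6, 0], [0, 0, 0]], [9.3, [0.4, 4.6, 0], [0, 0, 0]], [9.3, [0.4, 4.6, 0], [0, 0, 0]], [9.3, [0.4, 4.6, 0], [0, 0, 0]], [9.3, [0.4, 4.6, 0], [0, 0, 0]], [9.3, [0.4, 4.6, 0], [0, 0, 0]], [9.3, [0.4, 4.6, 0], [0, 0, 0]]])

```text
clock: 2.1
tool_pos: [0.5313, 0.14, 0.2405]
tcp_rot: [-180.0, 0.0, 90.0]
wrist_force: [1.1, -0.3, -0.6]
grip_width: 0.0933
grip_force: 0.0
```

play_rows(rows=[[9.3, [0.36, 3.88, -1.5], [0, 0, 0]], [9.3, [0.36, 3.88, -1.5], [0, 0, 0]], [9.3, [0.36, 3.88, -1.5], [0, 0, 0]], [9.3, [0.36, 3.88, -1.5], [0, 0, 0]], [9.3, [0.36, 3.88, -1.5], [0, 0, 0]], [8, [0, 0, -3], [0, 0, 0]], [8, [0, 0, -3], [0, 0, 0]], [8, [0, 0, -3], [0, 0, 0]], [8, [0, 0, -3], [0, 0, 0]], [8, [0, 0, -1.5], [0, 0, 0]]])

```text
clock: 3.1
tool_pos: [0.5483, 0.3315, 0.0279]
tcp_rot: [-179.8, 0.1, 90.0]
wrist_force: [0.0, -0.3, -0.5]
grip_width: 0.08
grip_force: 0.0
```

play_rows(rows=[[8, [0, 0, -0.5], [0, 0, 0]], [4, [0, 0, 0], [0, 0, 0]], [4, [0, 0, 0], [0, 0, 0]], [4, [0, 0, 0], [0, 0, 0]], [4, [0, 0, 0], [0, 0, 0]], [4, [0, 0, 0], [0, 0, 0]], [4, [0, 0, 0], [0, 0, 0]]], force=15)

```text
clock: 3.8
tool_pos: [0.5499, 0.3325, 0.0265]
tcp_rot: [179.9, -0.0, 90.0]
wrist_force: [-1.2, -0.8, 7.3]
grip_width: 0.0474
grip_force: 15.0
```

play_rows(rows=[[4, [0, 0, 3], [0, 0, 0]], [4, [0, 0, 3], [0, 0, 0]], [4, [0, 0, 3], [0, 0, 0]], [4, [0.4, -3.1, 0], [0, 0, 0]], [4, [0.4, -3.1, 0], [0, 0, 0]], [4, [0.4, -3.1, 0], [0, 0, 0]], [4, [0.4, -3.1, 0], [0, 0, 0]], [4, [0.4, -3.1, 0], [0, 0, 0]], [4, [0.4, -3.1, 0], [0, 0, 0]], [4, [0.4, -3.1, 0], [0, 0, 0]]])

```text
clock: 4.8
tool_pos: [0.5775, 0.114, 0.1158]
tcp_rot: [180.0, 0.0, 90.0]
wrist_force: [1.3, -0.4, 0.0]
grip_width: 0.048
grip_force: 15.0
```

play_rows(rows=[[4, [0, 0, -2], [0, 0, 0]], [4, [0, 0, -2], [0, 0, 0]], [4, [0, 0, 0], [0, 0, 0]]])

```text
clock: 5.1
tool_pos: [0.5763, 0.1146, 0.0739]
tcp_rot: [-179.8, 0.1, 90.0]
wrist_force: [0.9, -0.1, -0.9]
grip_width: 0.0478
grip_force: 15.0
```

play_rows(rows=[[4, [0, 0, -0.7], [0, 0, 0]], [4, [0, 0, -0.3], [0, 0, 0]], [4, [0, 0, -0.2], [0, 0, 0]], [4, [0, 0, -0.2], [0, 0, 0]], [4, [0, 0, 0], [0, 0, 0]]])

```text
clock: 5.6
tool_pos: [0.5775, 0.1154, 0.0617]
tcp_rot: [180.0, 0.0, 90.0]
wrist_force: [0.1, 0.4, -0.1]
grip_width: 0.0479
grip_force: 15.0
```

play_rows(rows=[[4, [0, 0, -0.2], [0, 0, 0]], [4, [0, 0, 0], [0, 0, 0]]])

```text
clock: 5.8
tool_pos: [0.5776, 0.1155, 0.0606]
tcp_rot: [179.9, 0.0, 90.0]
wrist_force: [-1.3, 0.2, 9.1]
grip_width: 0.0478
grip_force: 15.0
```

play_rows(rows=[[6.2, [0, 0, 0], [0, 0, 0]], [6.2, [0, 0, 0], [0, 0, 0]], [6.2, [0, 0, 3], [0, 0, 0]], [6.2, [0, 0, 3], [0, 0, 0]], [8.5, [-3.41, 3.65, 1], [0, 0, 0]], [8.5, [-3.41, 3.65, 1], [0, 0, 0]], [8.5, [-3.41, 3.65, 0], [0, 0, 0]], [8.5, [-3.41, 3.65, 0], [0, 0, 0]], [8.5, [-3.41, 3.65, -2], [0, 0, 0]], [8.5, [0, 0, 0], [0, 0, 0]]])

```text
clock: 6.8
tool_pos: [0.4053, 0.2996, 0.1199]
tcp_rot: [-179.9, -0.1, 90.6]
wrist_force: [1.0, 0.2, 0.5]
grip_width: 0.0848
grip_force: 0.0
```

Run:
```python
from seg import *
print(env.observe()['tool_pos'])
s=grab('scene','s1'); t=grab('top','t1')
a=cv2.resize(s['pixels'][140:300,290:460,::-1],None,fx=2.3,fy=2.3,interpolation=cv2.INTER_CUBIC)
b=cv2.resize(t['pixels'][140:300,130:300,::-1],None,fx=2.3,fy=2.3,interpolation=cv2.INTER_CUBIC)
cv2.imwrite('pics/c1.png',cv2.convertScaleAbs(np.hstack([a,b]),alpha=1.6))
```

```text
[0.4052738  0.29960048 0.11985426]
```

View pics/c1.png

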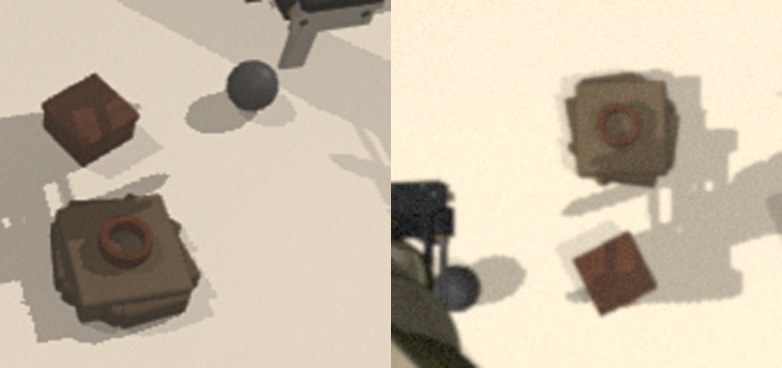

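Left (scene): seat on the plinth at crop (126,240) with the plinth's top diagonals crossing near (124,241); right (top): seat (618,125), plinth face about (622,131). Gripper hangs above the ball. Measure how well centred.

Run:
```python
from m2 import *
S=load('s1');T=load('t1')
for n,d,off,p in(('scene',S,(290,140),(126,240)),('top',T,(130,140),((618-391),125))):
    im,sat,V=masks(d); c=np.array(p)/2.3+np.array(off); u,v=c.round().astype(int)
    y,x=np.mgrid[v-14:v+15,u-14:u+15]; sub=im[v-14:v+15,u-14:u+15].astype(int); red=(sub[...,0]*1.0/np.maximum(sub[...,1],1))
    m=((red>1.33)).astype(np.uint8); 
    cs=comps(m,30); k=max(cs,key=cv2.contourArea); 
    e=cv2.fitEllipse(k); print(n,'seat px',np.array(e[0])+[u-14,v-14],e[1],np.round(plane(d,*(np.array(e[0])+[u-14,v-14]),.046)*1000,1), np.round(red[::4,::4],2).tolist() if len(cs)<1 else '')
def rect(d,C,z,L):
    out=[]
    for i in range(4):
        a,b=C[i],C[(i+1)%4]; t=(b-a)/np.linalg.norm(b-a); r=edge(d,a,b,(-t[1],t[0]),z,L=L); out.append((np.round(r[0]*1000,1),round(float(r[1]),1),r[2]))
    return out
Cs=np.array([(55,207),(160,195),(198,277),(75,305)])/2.3+np.array([290,140])
Ct=np.array([(576-391,82),(667-391,80),(668-391,182),(578-391,180)])/2.3+np.array([130,140])
for r in rect(S,Cs,.035,2): print('s',r)
for r in rect(T,Ct,.035,2): print('t',r)
for d,C in((S,Cs),(T,Ct)): print(np.round([plane(d,*p,.035)[:2]*1000 for p in C],1).tolist())
```

```text
scene seat px [344.34407043 243.10203934] (18.63700294494629, 23.056175231933594) [577.9 118.6  46. ] 
top seat px [228.24808693 193.84695816] (15.924631118774414, 16.201814651489258) [579.1 116.9  46. ] 
s (array([526. , 118.8], dtype=float32), 85.5, array([ 1.8, 22.3]))
s (array([584. , 170.7], dtype=float32), 7.0, array([20.4,  2.7]))
s (array([629.8, 112. ], dtype=float32), -88.0, array([ 1.1, 25.1]))
s (array([584.2,  67.3], dtype=float32), 0.9, array([23.2,  2. ]))
t (array([633.7, 111.7], dtype=float32), 89.2, array([ 1.5, 22.9]))
t (array([577.5,  57.9], dtype=float32), -1.5, array([25.9,  3.1]))
t (array([515.1, 111.3], dtype=float32), 82.1, array([ 3.3, 22.4]))
t (array([576.5, 166.2], dtype=float32), -0.9, array([24.8,  1.9]))
[[527.9, 67.6], [532.2, 165.3], [622.4, 172.9], [630.0, 62.2]]
[[629.0, 162.2], [628.3, 61.8], [515.1, 63.4], [520.2, 161.5]]
```

play_rows(rows=[[8.5, [0, 0, -2.5], [0, 0, 0]], [8.5, [0, 0, -2.5], [0, 0, 0]], [8.5, [0, 0, -2.5], [0, 0, 0]], [8.5, [0, 0, 0], [0, 0, 0]], [8.5, [0, 0, 0], [0, 0, 0]]])

```text
clock: 7.4
tool_pos: [0.4114, 0.2928, 0.0458]
tcp_rot: [-180.0, 0.1, 89.9]
wrist_force: [0.4, 0.1, -0.1]
grip_width: 0.085
grip_force: 0.0
```

play_rows(rows=[[8.5, [-0.4, 0.5, -0.5], [0, 0, 0]], [8.5, [0, 0, -1], [0, 0, 0]], [8.5, [0, 0, -0.4], [0, 0, 0]], [4, [0, 0, 0], [0, 0, 0]], [4, [0, 0, 0], [0, 0, 0]], [4, [0, 0, 0], [0, 0, 0]], [4, [0, 0, 0], [0, 0, 0]], [4, [0, 0, 0], [0, 0, 0]], [4, [0, 0, 0], [0, 0, 0]]], force=20)

```text
clock: 8.3
tool_pos: [0.4067, 0.2989, 0.0268]
tcp_rot: [180.0, -0.0, 90.0]
wrist_force: [-1.5, 0.0, 2.7]
grip_width: 0.0504
grip_force: 20.0
```

play_rows(rows=[[4, [0, 0, 1], [0, 0, 0]], [4, [0, 0, 2], [0, 0, 0]], [4, [0, 0, 3], [0, 0, 0]], [4, [0, 0, 3], [0, 0, 0]], [4, [0, 0, 0], [0, 0, 0]], [4, [0, 0, 0], [0, 0, 0]]])

```text
clock: 8.9
tool_pos: [0.407, 0.2987, 0.1174]
tcp_rot: [179.9, -0.0, 90.0]
wrist_force: [0.1, 0.1, -2.2]
grip_width: 0.0509
grip_force: 20.0
```

Run:
```python
from seg import *
o=env.observe();print(o['tool_pos'],o['grip_width'])
s=grab('scene','s2')
a=cv2.resize(s['pixels'][60:260,290:490,::-1],None,fx=2.5,fy=2.5,interpolation=cv2.INTER_CUBIC)
cv2.imwrite('pics/c2.png',cv2.convertScaleAbs(a,alpha=1.6)); print(proj(s,o['tool_pos']-[0,0,.003]))
```

```text
[0.40702474 0.29867409 0.11738456] 0.050852582110185354
[407.76985847 148.26678306]
```

View pics/c2.png

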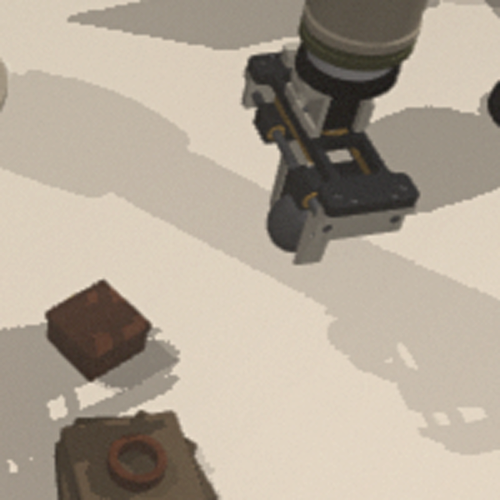

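The ball is held centred between the fingers (crop (290,222), as projected). Carry it to the seat.

play_rows(rows=[[4, [2.85, -3.03, 0], [0, 0, 0]], [4, [2.85, -3.03, 0], [0, 0, 0]], [4, [2.85, -3.03, 0], [0, 0, 0]], [4, [2.85, -3.03, 0], [0, 0, 0]], [4, [2.85, -3.03, 0], [0, 0, 0]], [4, [2.85, -3.03, 0], [0, 0, 0]], [4, [0, 0, -1.5], [0, 0, 0]], [4, [0, 0, -1.5], [0, 0, 0]], [4, [0, 0, 0], [0, 0, 0]], [4, [0, 0, 0], [0, 0, 0]]])

```text
clock: 9.95
tool_pos: [0.5762, 0.1186, 0.0857]
tcp_rot: [-179.9, 0.0, 90.2]
wrist_force: [0.9, 0.1, -1.7]
grip_width: 0.0504
grip_force: 20.0
```

play_rows(rows=[[4, [0.1, -0.2, -0.3], [0, 0, 0]], [4, [0, 0, -0.3], [0, 0, 0]], [4, [0, 0, -0.2], [0, 0, 0]], [4, [0, 0, -0.2], [0, 0, 0]], [4, [0, 0, 0], [0, 0, 0]]])

```text
clock: 10.45
tool_pos: [0.5786, 0.1151, 0.0766]
tcp_rot: [-180.0, 0.0, 90.0]
wrist_force: [-0.1, -0.9, -1.5]
grip_width: 0.0504
grip_force: 20.0
```

play_rows(rows=[[4, [0, 0, -0.1], [0, 0, 0]], [4, [0, 0, -0.1], [0, 0, 0]], [4, [0, 0, 0], [0, 0, 0]]])

```text
clock: 10.75
tool_pos: [0.5788, 0.1155, 0.075]
tcp_rot: [180.0, -0.0, 90.0]
wrist_force: [-1.0, 1.9, 2.5]
grip_width: 0.0506
grip_force: 20.0
```

play_rows(rows=[[4, [0, 0, -0.05], [0, 0, 0]], [5.3, [0, 0, 0], [0, 0, 0]], [5.8, [0, 0, 0], [0, 0, 0]], [7.5, [0, 0, 0], [0, 0, 0]], [7.5, [0, 0, 0], [0, 0, 0]], [7.5, [0, 0, 3], [0, 0, 0]], [7.5, [0, 0, 3], [0, 0, 0]], [7.5, [0, 0, 3], [0, 0, 0]], [7.5, [0, 0, 0], [0, 0, 0]]])

```text
clock: 11.65
tool_pos: [0.5804, 0.1156, 0.1677]
tcp_rot: [179.7, -0.1, 90.0]
wrist_force: [0.3, -0.4, 0.6]
grip_width: 0.075
grip_force: 0.0
```

play_rows(rows=[[7.5, [-1.75, -2.65, 0], [0, 0, -0.14]], [7.5, [-1.75, -2.65, 0], [0, 0, -0.14]], [7.5, [-1.75, -2.65, 0], [0, 0, -0.14]], [7.5, [-1.75, -2.65, 0], [0, 0, -0.14]], [7.5, [-1.75, -2.65, 0], [0, 0, -0.14]], [7.5, [-1.75, -2.65, 0], [0, 0, -0.14]], [7.5, [-1.75, -2.65, 0], [0, 0, -0.14]], [7.5, [-1.75, -2.65, 0], [0, 0, -0.14]], [7.5, [-1.75, -2.65, 0], [0, 0, -0.14]], [7.5, [0, 0, 0], [0, 0, 0]]])

```text
clock: 12.65
tool_pos: [0.4182, -0.1264, 0.1637]
tcp_rot: [180.0, 0.2, 17.3]
wrist_force: [0.5, 1.0, 0.0]
grip_width: 0.0752
grip_force: 0.0
```

Run:
```python
from m2 import *
d=load('scene0'); f=lambda p:np.array(p)/2+np.array([75,155])
print(np.round([plane(d,*f(p),.08)[:2]*1000 for p in((266,47),(300,97))],1))
for a,b in(((257,44),(289,104)),((276,44),(309,90))):
    a,b=f(a),f(b); t=(b-a)/np.linalg.norm(b-a); print(edge(d,a,b,(-t[1],t[0]),.08,L=2.5))
print(env.observe()['tool_pos'],env.observe()['tcp_rot'])
s=grab('scene','s3'); t=grab('top','t3')
a=cv2.resize(s['pixels'][130:300,180:420,::-1],None,fx=2.5,fy=2.5,interpolation=cv2.INTER_CUBIC)
cv2.imwrite('pics/c3.png',cv2.convertScaleAbs(a,alpha=1.6))
```

```text
[[ 384.3 -136.7]
 [ 460.2 -106.8]]
(array([ 0.420232  , -0.13650282], dtype=float32), np.float32(19.90933), array([19.9,  7. ]))
(array([ 0.4221813 , -0.10776196], dtype=float32), np.float32(20.690573), array([16.5,  6.2]))
[ 0.4181672  -0.1264211   0.16374599] [1.79973306e+02 1.71447852e-01 1.72883453e+01]
```

View pics/c3.png

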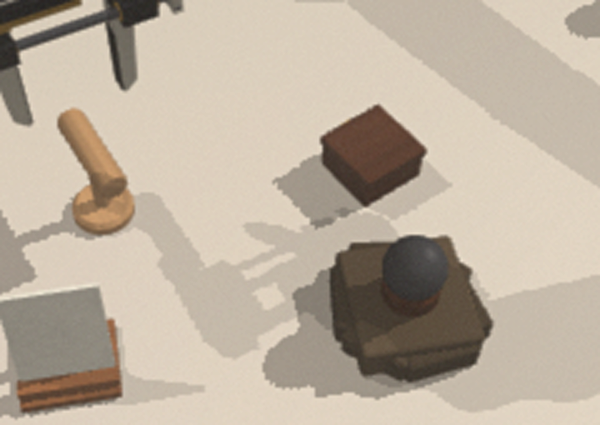

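Ball sits in the seat (crop (415,270)), box undisturbed, T-bar upright below the open gripper; bar angle about 19–20°.

play_rows(rows=[[7.5, [0.4, 0.2, -2], [0, 0, 0.04]], [7.5, [0, 0, -2], [0, 0, 0]], [7.5, [0, 0, -2], [0, 0, 0]], [7.5, [0, 0, -1.8], [0, 0, 0]], [7.5, [0, 0, 0], [0, 0, 0]]])

```text
clock: 13.25
tool_pos: [0.4252, -0.12, 0.0843]
tcp_rot: [-179.9, 0.1, 20.3]
wrist_force: [-0.3, -1.5, 0.1]
grip_width: 0.0751
grip_force: 0.0
```

play_rows(rows=[[6, [-0.25, -0.4, -0.1], [0, 0, 0]], [4, [0, 0, 0], [0, 0, 0]], [1.5, [0, 0, 0], [0, 0, 0]], [1.5, [0, 0, 0], [0, 0, 0]], [1.5, [0, 0, 0], [0, 0, 0]], [1.5, [0, 0, 0], [0, 0, 0]], [1.5, [0, 0, 0], [0, 0, 0]], [1.5, [0, 0, 0], [0, 0, 0]]], force=15)

```text
clock: 14.05
tool_pos: [0.4227, -0.1253, 0.0853]
tcp_rot: [180.0, -0.0, 20.1]
wrist_force: [-0.5, -0.0, 2.7]
grip_width: 0.0255
grip_force: 15.0
```

play_rows(rows=[[1.5, [0, 0, 1.5], [0, 0, 0]], [1.5, [0, 2.5, 1.5], [0, 0, 0.1356]], [1.5, [0, 2.5, 1.5], [0, 0, 0.1356]], [1.5, [0, 2.5, 1], [0, 0, 0.1356]], [1.5, [0, 2.5, 0], [0, 0, 0.1356]], [1.5, [3.1, 0, 0], [0, 0, 0.1356]], [1.5, [3.1, 0, 0], [0, 0, 0.1356]], [1.5, [3.1, 0, 0], [0, 0, 0.1356]], [1.5, [3.1, 0, 0], [0, 0, 0.1356]], [1.5, [3.1, 0, 0], [0, 0, 0.1356]]])

```text
clock: 15.05
tool_pos: [0.5786, -0.0256, 0.1399]
tcp_rot: [-180.0, 0.0, 90.3]
wrist_force: [1.0, 0.7, -0.9]
grip_width: 0.0253
grip_force: 15.0
```

play_rows(rows=[[1.5, [0, 0, -1.5], [0, 0, 0]], [1.5, [0, 0, -1.5], [0, 0, 0]], [1.5, [0, 0, -1], [0, 0, 0]], [1.5, [0, 0, 0], [0, 0, 0]], [1.5, [0, 0, 0], [0, 0, 0]]])

```text
clock: 15.55
tool_pos: [0.5775, -0.0253, 0.1002]
tcp_rot: [-180.0, 0.0, 90.0]
wrist_force: [0.1, 0.1, -2.5]
grip_width: 0.0253
grip_force: 15.0
```

play_rows(rows=[[1.5, [0, 0, -0.8], [0, 0, 0]], [1.5, [0, 0, -0.4], [0, 0, 0]], [1.5, [0, 0, -0.2], [0, 0, 0]], [1.5, [0, 0, -0.1], [0, 0, 0]], [1.5, [0, 0, 0], [0, 0, 0]]])

```text
clock: 16.05
tool_pos: [0.5776, -0.0253, 0.0855]
tcp_rot: [180.0, 0.0, 90.0]
wrist_force: [-0.9, 0.0, 1.6]
grip_width: 0.0254
grip_force: 15.0
```

Touchdown. Release, rise and swing clear toward the tall post, turning to yaw 0 for a look.

play_rows(rows=[[3.2, [0, 0, -0.05], [0, 0, 0]], [6, [0, 0, 0], [0, 0, 0]], [6, [0, 0, 0], [0, 0, 0]], [6, [0, 0, 3], [0, 0, 0]], [6, [0, 0, 3], [0, 0, 0]], [6, [0, 0, 2], [0, 0, 0]], [6, [0, -4, 0], [0, 0, -0.142]], [6, [0, -4, 0], [0, 0, -0.142]], [6, [0, -4, 0], [0, 0, -0.142]], [6, [0, -4, 0], [0, 0, -0.142]]])

```text
clock: 17.05
tool_pos: [0.5776, -0.1871, 0.1649]
tcp_rot: [180.0, -0.0, 57.2]
wrist_force: [1.1, -1.8, 0.8]
grip_width: 0.06
grip_force: 0.0
```

play_rows(rows=[[6, [0, -4, 0], [0, 0, -0.143]], [6, [0, -4, 0], [0, 0, -0.143]], [6, [0, -4, 0], [0, 0, -0.143]], [6, [0, -4, 0], [0, 0, -0.143]], [6, [0, -1.5, 0], [0, 0, -0.143]], [6, [0, 0, 0], [0, 0, -0.143]], [6, [0, 0, 0], [0, 0, -0.143]], [6, [0, 0, 0], [0, 0, 0]]])

```text
clock: 17.85
tool_pos: [0.5778, -0.3603, 0.1646]
tcp_rot: [180.0, 0.0, 0.0]
wrist_force: [-0.8, -1.0, 0.6]
grip_width: 0.0598
grip_force: 0.0
```

Run:
```python
from m2 import *
print(env.observe()['tool_pos'],env.observe()['tcp_rot'])
s=grab('scene','s4'); t=grab('top','t4')
a=cv2.resize(s['pixels'][160:300,170:390,::-1],None,fx=2,fy=2,interpolation=cv2.INTER_CUBIC)
b=cv2.resize(t['pixels'][140:280,200:360,::-1],None,fx=2,fy=2,interpolation=cv2.INTER_CUBIC)
cv2.imwrite('pics/c4.png',cv2.convertScaleAbs(np.hstack([a,b]),alpha=1.6))
```

```text
[ 0.57778057 -0.36034599  0.16455326] [1.79987548e+02 9.30909726e-03 1.56349768e-02]
```

View pics/c4.png

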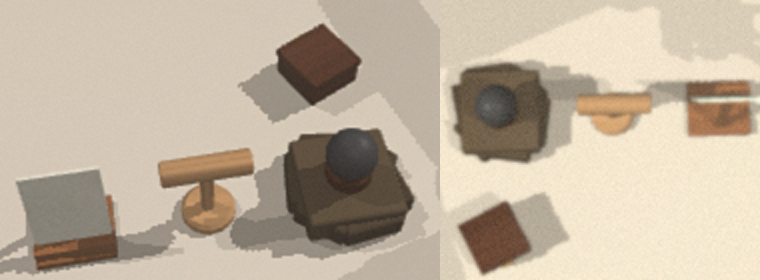

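T-bar stands between easel and plinth: scene crop foot (208,208), bar (206,168); top crop foot (613,122), bar (614,104). Measure.

Run:
```python
from m2 import *
S=load('s4');T=load('t4')
def bar(d,lo,hi,f,off,z):
    for a,b in(lo,hi):
        a=np.array(a)/f+off;b=np.array(b)/f+off;t=(b-a)/np.linalg.norm(b-a); r=edge(d,a,b,(-t[1],t[0]),z,L=2.5); print('  bar',np.round(r[0]*1000,1),round(float(r[1]),2),r[2])
im,sa,V=masks(S); c=cont(sa>78,(274,264)); x,y,w,h=cv2.boundingRect(c); print('bbox',x,y,w,h)
c2=c[c[:,1]>y+h*.62]; print('scene foot',fixr(S,c2,.004,.0275))
bar(S,((159,163),(250,149)),((163,188),(253,174)),2,np.array([170,160]),.08)
r=cv2.minAreaRect(c[c[:,1]<y+h*.42]) ; print('scene bar centre',plane(S,*r[0],.08)*1000)
im,sa,V=masks(T); c=cont(sa>78,(287,196)); x,y,w,h=cv2.boundingRect(c); print('bbox',x,y,w,h)
c2=c[c[:,1]>y+11]; print('top foot',fixr(T,c2,.009,.0275))
bar(T,((579,96),(650,95)),((579,113),(650,112)),2,np.array([200-220,140]),.08)
cb=c[c[:,1]<y+9]; print('top bar ends',plane(T,x,y+4,.08)*1000,plane(T,x+w-1,y+4,.08)*1000)
# axis line in each view: plinth/easel edges
for nm,d,a,b,z in(('e far',T,(324,181),(355,181),.01),('e near',T,(324,208),(355,208),.01)): print(nm,edge(d,a,b,(0,1),z,L=2.5))
# easel front base edge in scene
a=np.array((36,268))/2+[170,160];b=np.array((117,259))/2+[170,160]; t=(b-a)/np.linalg.norm(b-a)
r=edge(S,a,b,(-t[1],t[0]),0,L=2.5);print('scene easel far-bottom edge',r)
for p in((36,268),(117,259),(114,200)): print(np.round(plane(S,p[0]/2+170,p[1]/2+160,0 if p[1]>240 else .01)*1000,1))
```

```text
bbox 249 234 48 43
scene foot (array([576.2, -26.3]), 0.66, 45)
  bar [559.2 -20.6] -89.21 [ 0.7 20.4]
  bar [590.3 -20.1] -89.84 [ 1.5 19.7]
scene bar centre [577.99127515 -26.20422458  80.        ]
bbox 268 186 38 22
top foot (array([575.2, -27.9]), 0.65, 28)
  bar [589.2 -29. ] -86.41 [ 2.5 19.8]
  bar [560.5 -28.2] 89.24 [ 2.8 19.7]
top bar ends [580.14363886  16.97308216  80.        ] [577.5015256  -72.99634323  80.        ]
e far (array([ 0.61376816, -0.16965988], dtype=float32), np.float32(-88.44325), array([ 0.9, 18.3]))
e near (array([ 0.5418258 , -0.16639127], dtype=float32), np.float32(88.31934), array([ 0.5, 18.2]))
scene easel far-bottom edge (array([ 0.6142821, -0.1579573], dtype=float32), np.float32(89.51736), array([ 0.7, 18.1]))
[ 610.2 -203.6    0. ]
[ 614.8 -123.8    0. ]
[ 552.3 -119.8   10. ]
```

T-bar is about 3.5 mm toward the easel (camera y −26.8 vs −23.5). Mending by regrasp.

play_rows(rows=[[6, [0, 3.5, 0], [0, 0, 0.142]], [6, [0, 3.5, 0], [0, 0, 0.142]], [6, [0, 3.5, 0], [0, 0, 0.142]], [6, [0, 3.5, 0], [0, 0, 0.142]], [6, [0, 3.5, 0], [0, 0, 0.142]], [6, [0, 3.5, 0], [0, 0, 0.142]], [6, [0, 3.5, 0], [0, 0, 0.142]], [6, [0, 3, 0], [0, 0, 0.143]], [6, [0, 3, 0], [0, 0, 0.143]], [6, [0, 2.7, 0], [0, 0, 0.143]]])

```text
clock: 18.95
tool_pos: [0.5777, -0.0267, 0.165]
tcp_rot: [180.0, -0.0, 82.3]
wrist_force: [0.3, 0.3, -0.5]
grip_width: 0.0598
grip_force: 0.0
```

play_rows(rows=[[6, [0, 0, 0], [0, 0, 0.147]], [6, [0, 0, 0], [0, 0, 0]], [6, [0, 0, -3], [0, 0, 0]], [6, [0, 0, -3], [0, 0, 0]], [6, [0, 0, -2], [0, 0, 0]], [4, [0, 0, 0], [0, 0, 0]], [1.5, [0, 0, 0], [0, 0, 0]], [1.5, [0, 0, 0], [0, 0, 0]], [1.5, [0, 0, 0], [0, 0, 0]], [1.5, [0, 0, 0], [0, 0, 0]]])

```text
clock: 19.95
tool_pos: [0.5779, -0.0286, 0.0856]
tcp_rot: [179.9, 0.0, 90.1]
wrist_force: [-1.1, -0.1, 2.5]
grip_width: 0.0254
grip_force: 15.0
```

play_rows(rows=[[1.5, [0, 0, 0.4], [0, 0, 0]], [1.5, [0, 0, 0], [0, 0, 0]], [1.5, [0, 0.35, 0], [0, 0, 0]], [1.5, [0, 0, 0], [0, 0, 0]], [1.5, [0, 0, -0.2], [0, 0, 0]], [1.5, [0, 0, -0.2], [0, 0, 0]], [1.5, [0, 0, 0], [0, 0, 0]], [1.5, [0, 0, 0], [0, 0, 0]]])

```text
clock: 20.75
tool_pos: [0.5771, -0.025, 0.085]
tcp_rot: [-180.0, 0.0, 90.1]
wrist_force: [-2.7, 0.2, 7.5]
grip_width: 0.0251
grip_force: 15.0
```

play_rows(rows=[[3.2, [0, 0, 0], [0, 0, 0]], [6, [0, 0, 0], [0, 0, 0]], [6, [0, 0, 0], [0, 0, 0]], [6, [0, 0, 3], [0, 0, 0]], [6, [0, 0, 3], [0, 0, 0]], [6, [0, 0, 2], [0, 0, 0]], [6, [0, -4, 0], [0, 0, -0.142]], [6, [0, -4, 0], [0, 0, -0.142]], [6, [0, -4, 0], [0, 0, -0.142]], [6, [0, -4, 0], [0, 0, -0.142]]])

```text
clock: 21.75
tool_pos: [0.5776, -0.1866, 0.1648]
tcp_rot: [180.0, -0.0, 57.2]
wrist_force: [0.5, 0.8, -0.5]
grip_width: 0.0601
grip_force: 0.0
```

play_rows(rows=[[6, [0, -4, 0], [0, 0, -0.143]], [6, [0, -4, 0], [0, 0, -0.143]], [6, [0, -4, 0], [0, 0, -0.143]], [6, [0, -4, 0], [0, 0, -0.143]], [6, [0, -1.5, 0], [0, 0, -0.143]], [6, [-0.6, 0, 0], [0, 0, -0.143]], [6, [0, 0, 0], [0, 0, -0.143]], [6, [0, 0, 0], [0, 0, 0]]])

```text
clock: 22.55
tool_pos: [0.5717, -0.3599, 0.1645]
tcp_rot: [180.0, 0.0, 0.1]
wrist_force: [0.8, -0.8, -0.0]
grip_width: 0.06
grip_force: 0.0
```

Run:
```python
from m2 import *
print(env.observe()['tool_pos'],env.observe()['tcp_rot'])
S=grab('scene','s5'); T=grab('top','t5')
im,sa,V=masks(S); c=cont(sa>78,(275,264)); x,y,w,h=cv2.boundingRect(c); print('bbox',x,y,w,h)
print('scene foot',fixr(S,c[c[:,1]>y+h*.62],.004,.0275))
im,sa,V=masks(T); c=cont(sa>78,(286,196)); x,y,w,h=cv2.boundingRect(c); print('bbox',x,y,w,h)
print('top foot',fixr(T,c[c[:,1]>y+11],.009,.0275))
a,b=np.array((579,96))/2+[-20,140],np.array((650,95))/2+[-20,140]
```

```text
[ 0.57167983 -0.35992275  0.16446328] [1.79987218e+02 1.73352516e-02 6.14509475e-02]
bbox 251 234 48 43
scene foot (array([575.9, -22.5]), 0.71, 42)
bbox 267 187 37 21
top foot (array([574.6, -23.8]), 0.65, 26)
```

T-bar now at camera (576,-23), midway. Now the tall post.

play_rows(rows=[[6, [0, -0.1, -3], [0, 0, 0]], [6, [0, 0, -3], [0, 0, 0]], [6, [0, 0, -3], [0, 0, 0]], [6, [0, 0, -1.1], [0, 0, 0]], [3, [0, 0, 0], [0, 0, 0]], [1, [0, 0, 0], [0, 0, 0]], [1, [0, 0, 0], [0, 0, 0]], [1, [0, 0, 0], [0, 0, 0]], [1, [0, 0, 0], [0, 0, 0]], [1, [0, 0, 0], [0, 0, 0]]])

```text
clock: 23.65
tool_pos: [0.572, -0.361, 0.0644]
tcp_rot: [180.0, -0.1, 0.2]
wrist_force: [-1.0, 0.1, 4.6]
grip_width: 0.0215
grip_force: 15.0
```

play_rows(rows=[[1, [0, 0, 2], [0, 0, 0]], [1, [0, 0, 3], [0, 0, 0]], [1, [3.2, 0, 0], [0, 0, 0]], [1, [3.2, 0, 0], [0, 0, 0]], [1, [3.15, 0, 0], [0, 0, 0]], [1, [0, 4.2, 0], [0, 0, 0]], [1, [0, 4.2, 0], [0, 0, 0]], [1, [0, 4.2, 0], [0, 0, 0]], [1, [0, 4.2, 0], [0, 0, 0]], [1, [0, 4.2, 0], [0, 0, 0]]])

```text
clock: 24.65
tool_pos: [0.6668, -0.1493, 0.1137]
tcp_rot: [-180.0, 0.0, 0.2]
wrist_force: [1.2, 0.5, -1.0]
grip_width: 0.0221
grip_force: 15.0
```

play_rows(rows=[[1, [0, 4.2, 0], [0, 0, 0]], [1, [0, 4.2, 0], [0, 0, 0]], [1, [0, 4.2, 0], [0, 0, 0]], [1, [0, 0, 0], [0, 0, 0]], [1, [0, 0, -2], [0, 0, 0]], [1, [0, 0, -2], [0, 0, 0]], [1, [0, 0, 0], [0, 0, 0]], [1, [0, 0, 0], [0, 0, 0]]])

```text
clock: 25.45
tool_pos: [0.667, -0.0253, 0.0737]
tcp_rot: [180.0, 0.0, 0.2]
wrist_force: [-0.0, 0.3, -1.2]
grip_width: 0.0217
grip_force: 15.0
```

play_rows(rows=[[1, [0.05, 0, -0.5], [0, 0, 0]], [1, [0, 0, -0.3], [0, 0, 0]], [1, [0, 0, -0.2], [0, 0, 0]], [1, [0, 0, 0], [0, 0, 0]], [1, [0, 0, 0], [0, 0, 0]]])

```text
clock: 25.95
tool_pos: [0.6679, -0.0251, 0.0643]
tcp_rot: [180.0, -0.0, 0.2]
wrist_force: [-0.8, -1.0, 4.3]
grip_width: 0.0219
grip_force: 15.0
```

play_rows(rows=[[3.2, [0, 0, 0], [0, 0, 0]], [5, [0, 0, 0], [0, 0, 0]], [6, [0, 0, 0], [0, 0, 0]], [6, [0, 0, 3.5], [0, 0, 0]], [6, [0, 0, 3.5], [0, 0, 0]], [6, [0, 0, 3], [0, 0, 0]], [6, [-2.6, -3, 0], [0, 0, 0]], [6, [-2.6, -3, 0], [0, 0, 0]], [6, [-2.6, -3, 0], [0, 0, 0]], [6, [-2.6, -3, 0], [0, 0, 0]]])

```text
clock: 26.95
tool_pos: [0.5625, -0.1458, 0.1637]
tcp_rot: [180.0, -0.0, 0.2]
wrist_force: [-0.1, -0.2, -0.5]
grip_width: 0.0599
grip_force: 0.0
```

play_rows(rows=[[6, [-2.6, -3, 0], [0, 0, 0]], [6, [-2.6, -3, 0], [0, 0, 0]], [6, [-2.6, -3, 0], [0, 0, 0]], [6, [-2.6, -3, 0], [0, 0, 0]], [6, [-2.6, -3, 0], [0, 0, 0]], [6, [-2.9, -3, 0], [0, 0, 0]], [6, [0, 0, 0], [0, 0, 0]], [6, [0, 0, 0], [0, 0, 0]]])

```text
clock: 27.75
tool_pos: [0.404, -0.3257, 0.1638]
tcp_rot: [180.0, -0.0, 0.0]
wrist_force: [0.3, 0.5, -0.5]
grip_width: 0.0599
grip_force: 0.0
```

Run:
```python
from m2 import *
print(env.observe()['tool_pos'])
s=grab('scene','s6'); t=grab('top','t6')
a=cv2.resize(s['pixels'][160:360,80:390,::-1],None,fx=1.6,fy=1.6,interpolation=cv2.INTER_CUBIC)
b=cv2.resize(t['pixels'][120:320,250:430,::-1],None,fx=1.6,fy=1.6,interpolation=cv2.INTER_CUBIC)
cv2.imwrite('pics/c6.png',cv2.convertScaleAbs(np.hstack([a,b]),alpha=1.6))
```

```text
[ 0.40403715 -0.32567144  0.16375218]
```

View pics/c6.png

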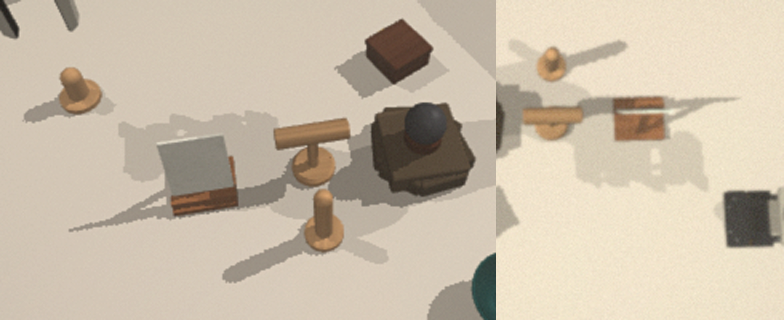

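Tall post stands behind the T-bar (scene crop (324,233)); short post upright at (78,95). Grasp the short post.

play_rows(rows=[[6, [0, 0, -4], [0, 0, 0]], [6, [0, 0, -4], [0, 0, 0]], [6, [0, 0, -3], [0, 0, 0]], [6, [0, 0, -1.5], [0, 0, 0]], [6, [0, 0, 0], [0, 0, 0]], [2, [0, 0, 0], [0, 0, 0]], [1.5, [0, 0, 0], [0, 0, 0]], [1.5, [0, 0, 0], [0, 0, 0]], [1.5, [0, 0, 0], [0, 0, 0]], [1.5, [0, 0, 0], [0, 0, 0]]])

```text
clock: 28.85
tool_pos: [0.4049, -0.3251, 0.0394]
tcp_rot: [180.0, -0.1, 0.2]
wrist_force: [-0.1, 0.7, 7.0]
grip_width: 0.0278
grip_force: 15.0
```

Run:
```python
from m2 import *
S=load('s6');T=load('t6')
im,sa,V=masks(S)
c=cont(sa>78,(int(80+313/1.6),int(160+165/1.6))); x,y,w,h=cv2.boundingRect(c); print('tbar scene',(x,y,w,h),fixr(S,c[c[:,1]>y+h*.62],.004,.0275))
c=cont(sa>78,(int(80+324/1.6),int(160+233/1.6))); x,y,w,h=cv2.boundingRect(c); print('tall scene',(x,y,w,h),fixr(S,c[c[:,1]>y+h*.65],.004,.0235))
c=cont(sa>78,(int(80+80/1.6),int(160+95/1.6))); x,y,w,h=cv2.boundingRect(c); print('short scene',(x,y,w,h),fixr(S,c[c[:,1]>y+h*.55],.004,.0275))
im,sa,V=masks(T)
c=cont(sa>78,(int(250+(552-496)/1.6),int(120+130/1.6))); x,y,w,h=cv2.boundingRect(c); print('tbar top',(x,y,w,h),fixr(T,c[c[:,1]>y+11],.009,.0275))
c=cont(sa>78,(int(250+(551-496)/1.6),int(120+65/1.6))); x,y,w,h=cv2.boundingRect(c); print('tall top',(x,y,w,h),fixr(T,c[c[:,1]>y+8],.009,.0235))
```

```text
tbar scene (251, 234, 48, 43) (array([576.1, -22.3]), 0.69, 42)
tall scene (270, 278, 25, 40) (array([668.8, -25. ]), 0.46, 35)
short scene (117, 202, 27, 29) (array([ 406.7, -322.8]), 0.67, 38)
tbar top (267, 187, 37, 21) (array([574.8, -24. ]), 0.67, 26)
tall top (276, 150, 18, 21) (array([667.3, -27.1]), 0.71, 30)
```

Tall post measures (92.6, −2.9) mm from the T-bar in both views; I'll let the short post go, and nudge the tall one first.

play_rows(rows=[[4, [0, 0, 0], [0, 0, 0]], [6, [0, 0, 0], [0, 0, 0]], [6, [0, 0, 4], [0, 0, 0]], [6, [0, 0, 4], [0, 0, 0]], [6, [0, 0, 4.5], [0, 0, 0]], [6, [2.6, 3, 0], [0, 0, 0]], [6, [2.6, 3, 0], [0, 0, 0]], [6, [2.6, 3, 0], [0, 0, 0]], [6, [2.6, 3, 0], [0, 0, 0]], [6, [2.6, 3, 0], [0, 0, 0]]])

```text
clock: 29.85
tool_pos: [0.5354, -0.1737, 0.1637]
tcp_rot: [180.0, 0.0, 0.2]
wrist_force: [0.6, -0.8, 0.9]
grip_width: 0.06
grip_force: 0.0
```

play_rows(rows=[[6, [2.6, 3, 0], [0, 0, 0]], [6, [2.6, 3, 0], [0, 0, 0]], [6, [2.6, 3, 0], [0, 0, 0]], [6, [2.6, 3, 0], [0, 0, 0]], [6, [2.9, 3, 0], [0, 0, 0]], [6, [0, 0, 0], [0, 0, 0]], [6, [0, 0, -3.5], [0, 0, 0]], [6, [0, 0, -3.5], [0, 0, 0]], [6, [0, 0, -2.9], [0, 0, 0]], [6, [0, 0, 0], [0, 0, 0]]])

```text
clock: 30.85
tool_pos: [0.6647, -0.0255, 0.0608]
tcp_rot: [180.0, 0.4, 0.2]
wrist_force: [-1.6, 0.7, 0.2]
grip_width: 0.0598
grip_force: 0.0
```

play_rows(rows=[[3, [0, 0, 0], [0, 0, 0]], [1, [0, 0, 0], [0, 0, 0]], [1, [0, 0, 0], [0, 0, 0]], [1, [0, 0, 0], [0, 0, 0]], [1, [0, 0, 0], [0, 0, 0]], [1, [0, 0, 0], [0, 0, 0]]])

```text
clock: 31.45
tool_pos: [0.668, -0.025, 0.0654]
tcp_rot: [-180.0, -0.1, 0.2]
wrist_force: [-0.8, -0.5, 4.8]
grip_width: 0.0218
grip_force: 15.0
```

play_rows(rows=[[1, [0, 0, 0.4], [0, 0, 0]], [1, [0, 0, 0], [0, 0, 0]], [1, [-0.18, 0.27, 0], [0, 0, 0]], [1, [0, 0, 0], [0, 0, 0]], [1, [0, 0, -0.2], [0, 0, 0]], [1, [0, 0, -0.2], [0, 0, 0]], [1, [0, 0, 0], [0, 0, 0]], [3.2, [0, 0, 0], [0, 0, 0]], [6, [0, 0, 0], [0, 0, 0]], [6, [0, 0, 0], [0, 0, 0]]])

```text
clock: 32.45
tool_pos: [0.6658, -0.0223, 0.0645]
tcp_rot: [180.0, 0.0, 0.2]
wrist_force: [-0.3, 0.3, -0.4]
grip_width: 0.0408
grip_force: 0.0
```

play_rows(rows=[[6, [0, 0, 3.5], [0, 0, 0]], [6, [0, 0, 3.5], [0, 0, 0]], [6, [0, 0, 3], [0, 0, 0]], [6, [-2.6, -3, 0], [0, 0, 0]], [6, [-2.6, -3, 0], [0, 0, 0]], [6, [-2.6, -3, 0], [0, 0, 0]], [6, [-2.6, -3, 0], [0, 0, 0]], [6, [-2.6, -3, 0], [0, 0, 0]], [6, [-2.6, -3, 0], [0, 0, 0]], [6, [-2.6, -3, 0], [0, 0, 0]]])

```text
clock: 33.45
tool_pos: [0.4827, -0.2333, 0.1647]
tcp_rot: [180.0, -0.0, 0.2]
wrist_force: [0.2, 0.3, -0.2]
grip_width: 0.0596
grip_force: 0.0
```

play_rows(rows=[[6, [-2.6, -3, 0], [0, 0, 0]], [6, [-2.6, -3, 0], [0, 0, 0]], [6, [-2.7, -3.2, 0], [0, 0, 0]], [6, [0, 0, 0], [0, 0, 0]], [6, [0, 0, 0], [0, 0, 0]]])

```text
clock: 33.95
tool_pos: [0.4042, -0.3251, 0.1647]
tcp_rot: [180.0, -0.0, 0.0]
wrist_force: [0.8, 0.2, -0.7]
grip_width: 0.0603
grip_force: 0.0
```

```bash
cat > chk.py <<'E'
from m2 import *
def chk(s,t,short=False):
    S=grab('scene',s);T=grab('top',t); print(env.observe()['tool_pos'])
    im,sa,V=masks(S)
    L=[('tbar',(577,-23),.0275,.62,11),('tall',(667,-24),.0235,.65,8)]+([('short',(488,-23),.0275,.55,0)] if short else [])
    for n,p,r,fs,ft in L:
        for nm,d,z in(('scene',S,.004),('top',T,.009)):
            sa=masks(d)[1]; u,v=proj(d,(p[0]/1000,p[1]/1000,.006)); c=cont(sa>78,(float(u),float(v))); x,y,w,h=cv2.boundingRect(c)
            k=c[c[:,1]>y+(h*fs if nm=='scene' else ft)]; print(n,nm,(x,y,w,h),fixr(d,k,z,r))
    return S,T
E
python3 -c "
from chk import *
chk('s7','t7')"
```

```text
[ 0.40568959 -0.32348056  0.16467256]
tbar scene (251, 234, 48, 43) (array([576.1, -22.3]), 0.69, 42)
tbar top (267, 186, 37, 22) (array([575.3, -24.2]), 0.87, 28)
tall scene (271, 277, 25, 39) (array([666.6, -22.1]), 0.47, 36)
tall top (275, 151, 18, 21) (array([664.8, -24.4]), 0.93, 31)
```

Tall post now (90, 0) mm from the T-bar. Short post again.

play_rows(rows=[[6, [0, 0, -4], [0, 0, 0]], [6, [0, 0, -4], [0, 0, 0]], [6, [0, 0, -3], [0, 0, 0]], [6, [0, 0, -1.5], [0, 0, 0]], [6, [0, 0, 0], [0, 0, 0]], [2, [0, 0, 0], [0, 0, 0]], [1.5, [0, 0, 0], [0, 0, 0]], [1.5, [0, 0, 0], [0, 0, 0]], [1.5, [0, 0, 0], [0, 0, 0]], [1.5, [0, 0, 0], [0, 0, 0]]])

```text
clock: 35.05
tool_pos: [0.4052, -0.3245, 0.0404]
tcp_rot: [180.0, -0.1, 0.2]
wrist_force: [0.1, 0.3, 6.0]
grip_width: 0.0275
grip_force: 15.0
```

play_rows(rows=[[1.5, [0, 0, 2], [0, 0, 0]], [1.5, [0, 0, 3], [0, 0, 0]], [1.5, [1.02, 3.79, 0], [0, 0, 0]], [1.5, [1.02, 3.79, 0], [0, 0, 0]], [1.5, [1.02, 3.79, 0], [0, 0, 0]], [1.5, [1.02, 3.79, 0], [0, 0, 0]], [1.5, [1.02, 3.79, 0], [0, 0, 0]], [1.5, [1.02, 3.79, 0], [0, 0, 0]], [1.5, [1.02, 3.79, 0], [0, 0, 0]], [1.5, [1.02, 3.79, 0], [0, 0, 0]]])

```text
clock: 36.05
tool_pos: [0.4866, -0.0195, 0.0898]
tcp_rot: [-180.0, -0.0, 0.2]
wrist_force: [1.0, -0.4, -2.0]
grip_width: 0.0281
grip_force: 15.0
```

play_rows(rows=[[1.5, [0, 0, -2], [0, 0, 0]], [1.5, [0, 0, -2], [0, 0, 0]], [1.5, [0, 0, 0], [0, 0, 0]], [1.5, [0, 0, 0], [0, 0, 0]]])

```text
clock: 36.45
tool_pos: [0.4861, -0.0213, 0.0498]
tcp_rot: [180.0, 0.1, 0.2]
wrist_force: [0.6, -0.0, -0.5]
grip_width: 0.0275
grip_force: 15.0
```

play_rows(rows=[[1.5, [-0.05, -0.1, -0.5], [0, 0, 0]], [1.5, [0, 0, -0.3], [0, 0, 0]], [1.5, [0, 0, -0.15], [0, 0, 0]], [1.5, [0, 0, 0], [0, 0, 0]], [1.5, [0, 0, 0], [0, 0, 0]]])

```text
clock: 36.95
tool_pos: [0.486, -0.0222, 0.0403]
tcp_rot: [180.0, -0.0, 0.2]
wrist_force: [0.6, -0.5, 0.9]
grip_width: 0.0278
grip_force: 15.0
```

play_rows(rows=[[1.5, [0, 0, -0.1], [0, 0, 0]], [4, [0, 0, 0], [0, 0, 0]], [6, [0, 0, 0], [0, 0, 0]], [6, [0, 0, 0], [0, 0, 0]], [6, [0, 0, 4], [0, 0, 0]], [6, [0, 0, 4], [0, 0, 0]], [6, [0, 0, 4], [0, 0, 0]], [6, [0, -4.5, 0], [0, 0, 0]], [6, [0, -4.5, 0], [0, 0, 0]], [6, [0, -4.5, 0], [0, 0, 0]]])

```text
clock: 37.95
tool_pos: [0.4861, -0.158, 0.1597]
tcp_rot: [180.0, -0.1, 0.3]
wrist_force: [0.9, 0.1, 0.8]
grip_width: 0.06
grip_force: 0.0
```

play_rows(rows=[[6, [0, -4.5, 0], [0, 0, 0]], [6, [0, -4.5, 0], [0, 0, 0]], [6, [0, -4.5, 0], [0, 0, 0]], [6, [0, -4.5, 0], [0, 0, 0]], [6, [0, 0, 0], [0, 0, 0]], [6, [0, 0, 0], [0, 0, 0]]])

```text
clock: 38.55
tool_pos: [0.4852, -0.3378, 0.1587]
tcp_rot: [-180.0, 0.0, 0.0]
wrist_force: [-0.5, 1.3, 0.0]
grip_width: 0.06
grip_force: 0.0
```

```bash
python3 -c "
from chk import *
s,t=chk('s8','t8',True)
a=cv2.resize(s['pixels'][150:340,150:400,::-1],None,fx=1.8,fy=1.8,interpolation=cv2.INTER_CUBIC)
b=cv2.resize(t['pixels'][120:310,190:370,::-1],None,fx=1.8,fy=1.8,interpolation=cv2.INTER_CUBIC)
cv2.imwrite('pics/c8.png',cv2.convertScaleAbs(np.hstack([a,b]),alpha=1.6))"
```

```text
[ 0.48591735 -0.33552893  0.15888099]
tbar scene (251, 211, 48, 66) (array([574.7, -22.6]), 1.0, 73)
tbar top (267, 187, 37, 21) (array([574.4, -24.1]), 0.67, 26)
tall scene (272, 277, 24, 39) (array([666.4, -21.7]), 0.42, 36)
tall top (275, 151, 18, 21) (array([664.9, -23.8]), 0.92, 31)
short scene (251, 211, 48, 66) (array([572.6, -22.8]), 2.33, 99)
short top (275, 221, 21, 21) (array([485.7, -23.5]), 1.08, 51)
```

View pics/c8.png

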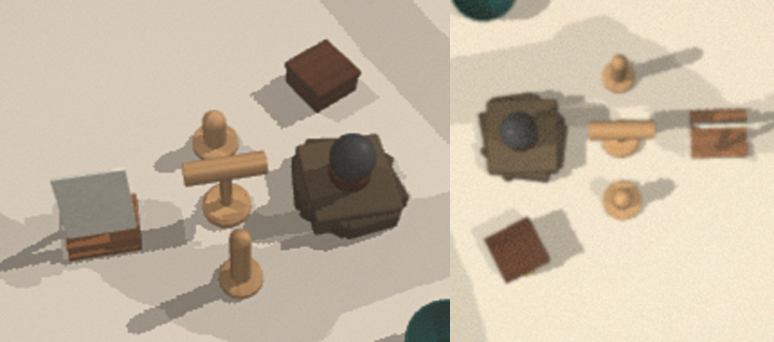

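All stands as asked: short post (−89, 0.6) mm and tall post (90, 0) mm from the T-bar, ball in its seat on the plinth, box untouched, gripper clear.

```bash
python3 -c "
from plant import env
print(env.close_job())"
```

```text
the job is handed in; nothing more can be done
None
```

The job is handed in at about 39 s, with everything placed as asked: by camera the tall and short posts stand 90 and 89 mm from the T-bar, the ball rests in its seat on the plinth and the box is untouched. The T-bar and the tall post were each nudged about 3 mm after first placing.

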